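# Pack the shaker carrier and hold the cam clamp at full lift

### The job

Get the shaker ready: stand the three closed vessels (amber jar, white bottle, small blue jar) upright in one row in its open steel carrier, in any order, setting each down rather than dropping it. Then take the cam lever by its black knob, swing it to the cam's highest lift point, where the red arm points straight out over the red mark and the clamping plate squeezes the row hardest, and hold it there: finish with the knob still held against the return spring, because I will tighten the locking screw while you hold. Leave the beaker, flask and canister alone.

Things in the scene. Friction and masses are not known exactly. Their poses are not given: they have to be found in the camera images.
- shaker: White bench shaker, housing 250 x 330 mm, 70 mm high, fixed; carrier and cam lever are mounted on top and turn with it. Origin: centre of its underside. Axes: z up, y along the carrier's row towards the cam lever, x across it, away from the robot.
- carrier (a point): Centre of the floor of the shaker's open steel box, 90 mm above the bench; axes as shaker. Room for the row, lever at rest: y -77 mm (end wall) to +77 mm (clamping plate), x -32 to +32 mm. Walls 4 mm thick, 36 mm above the floor; plate 44 mm; nothing higher within 100 mm in x. The three vessels take 144 of the 154 mm along y.
- amber_jar_center (a point): Brown straight-sided jar, white screw cap, white label band: 54 mm diameter, 92 mm tall, about 0.22 kg, loose, upright on the bench. Point: its centre, 46 mm above its foot; z is its axis.
- white_bottle_center (a point): White straight-sided bottle, blue screw cap, yellow label band: 48 mm diameter, 100 mm tall, about 0.18 kg, loose, upright on the bench. Point: its centre, 50 mm above its foot; z is its axis.
- blue_jar_center (a point): Small dark-blue straight-sided jar, black screw cap, white label band: 42 mm diameter, 84 mm tall, about 0.14 kg, loose, upright on the bench. Point: its centre, 42 mm above its foot; z is its axis.
- cam_lever (a joint): Lever angle about its upright pivot, rad, growing clockwise from above. 0: on its stop, arm along the carrier's -x. 1.571: arm along +y, away from the row, over the red mark: highest lift, plate 20 mm in. Lift = 20 mm x sin(angle), less again beyond; far stop 2.1. A spring returns it to 0 when let go: 1.8 N at the knob at 0, 4.6 N at 1.571.
- lever_pivot (a point): Point on the lever's upright pivot axis, 161 mm above the bench; in the carrier frame x = 0, y = +163 mm; same axes. The red arm is 18 mm wide, its top 130 mm above the bench.
- knob_center (a point): Centre of the black upright knob at the end of the lever arm: cylinder 25 mm diameter, 52 mm tall (132 to 184 mm above the bench), 100 mm from the pivot axis. It revolves freely on its pin, so a hand holding it need not turn with the lever.
- lever_knob: The same black knob as a part; origin at the centre of its lower end.
- clamp_plate: Rubber-faced steel clamping plate, 60 mm wide, 44 mm high, at the lever end of the row. Cam-driven through springs (7 N preload, 1 N per mm); origin at the middle of its lower edge on the pressing face.
- beaker: Bystander: empty glass beaker, 72 mm diameter, 95 mm tall, beyond the shaker. Origin: centre of its foot.
- flask: Bystander: green glass conical flask, 68 mm foot, 100 mm tall, at the near right. Origin: centre of its foot.
- canister: Bystander: black canister, 36 mm diameter, 70 mm tall, near left. Origin: centre of its foot.

How it is judged:
On the way:
1. all three vessels stand upright on the carrier floor, let go, with the lever still at rest (x of amber_jar_center in the frame of carrier between -0.02 and 0.02 m and y of amber_jar_center in the frame of carrier between -0.077 and 0.077 m and z of amber_jar_center in the frame of carrier between 0.041 and 0.051 m and angle between each of amber_jar_center, white_bottle_center, blue_jar_center's own z axis and vertical below 0.12 rad and x of white_bottle_center in the frame of carrier between -0.02 and 0.02 m and y of white_bottle_center in the frame of carrier between -0.077 and 0.077 m and z of white_bottle_center in the frame of carrier between 0.045 and 0.055 m and x of blue_jar_center in the frame of carrier between -0.02 and 0.02 m and y of blue_jar_center in the frame of carrier between -0.077 and 0.077 m and z of blue_jar_center in the frame of carrier between 0.037 and 0.047 m and contact force between the fingers and amber_jar below 0.1 N and contact force between the fingers and white_bottle below 0.1 N and contact force between the fingers and blue_jar below 0.1 N and value of joint cam_lever below 0.2 rad), for 0.2 s.
At the end, for the whole second after the job is handed in: Fingers hold the knob (over 1.5 N), lever still at 1.571 rad +/- 0.15; clamping plate presses a vessel with over 3 N; all three vessels stand in the carrier on its floor (height +/- 5 mm, tilt under 0.12 rad, centre within 20 mm of the row line), free of the fingers (x of amber_jar_center in the frame of carrier between -0.02 and 0.02 m and y of amber_jar_center in the frame of carrier between -0.077 and 0.077 m and z of amber_jar_center in the frame of carrier between 0.041 and 0.051 m and angle between each of amber_jar_center, white_bottle_center, blue_jar_center's own z axis and vertical below 0.12 rad and x of white_bottle_center in the frame of carrier between -0.02 and 0.02 m and y of white_bottle_center in the frame of carrier between -0.077 and 0.077 m and z of white_bottle_center in the frame of carrier between 0.045 and 0.055 m and x of blue_jar_center in the frame of carrier between -0.02 and 0.02 m and y of blue_jar_center in the frame of carrier between -0.077 and 0.077 m and z of blue_jar_center in the frame of carrier between 0.037 and 0.047 m and contact force between the fingers and amber_jar below 0.1 N and contact force between the fingers and white_bottle below 0.1 N and contact force between the fingers and blue_jar below 0.1 N and value of joint cam_lever between 1.421 and 1.721 rad and velocity of joint cam_lever between -0.1 and 0.1 rad/s and contact force between the fingers and lever_knob above 1.5 N and (contact force between clamp_plate and amber_jar above 3 N or contact force between clamp_plate and white_bottle above 3 N or contact force between clamp_plate and blue_jar above 3 N)); the arm keeps its last pose, push and grip.
It fails at once if a bystander (beaker, flask, canister) is moved by more than 20 mm (distance of any of beaker, flask, canister from where it was at the start of the episode above 0.02 m).
It fails at once if a vessel is let go over the carrier with its foot more than 20 mm above the floor ((contact force between the fingers and amber_jar below 0.02 N and z of amber_jar_center in the frame of carrier above 0.066 m and x of amber_jar_center in the frame of carrier between -0.06 and 0.06 m and y of amber_jar_center in the frame of carrier between -0.11 and 0.09 m) or (contact force between the fingers and white_bottle below 0.02 N and z of white_bottle_center in the frame of carrier above 0.07 m and x of white_bottle_center in the frame of carrier between -0.06 and 0.06 m and y of white_bottle_center in the frame of carrier between -0.11 and 0.09 m) or (contact force between the fingers and blue_jar below 0.02 N and z of blue_jar_center in the frame of carrier above 0.062 m and x of blue_jar_center in the frame of carrier between -0.06 and 0.06 m and y of blue_jar_center in the frame of carrier between -0.11 and 0.09 m)).
It fails at once if a vessel is knocked over (angle between any of amber_jar_center, white_bottle_center, blue_jar_center's own z axis and vertical above 0.7 rad).
It also fails if it takes over 72 s, if anything falls off the work surface, if the arm or the gripper's body presses on something with over 40 N, if the wrist force passes 120 N, or if a joint passes its speed limit or range.

### The arm

A 6-joint arm with a two-finger parallel gripper is mounted at the origin on the work surface. World frame = base frame: x ahead of the robot, y to its left, z up, the work surface at z = 0. Lengths are in m, angles in rad, forces in N, time in s.
With the tool pointing down it reaches from about 0.375 to 0.925 m from the base axis. Payload 5.7 kg.
Tool frame: the origin (TCP) lies at the very end of the fingers, on their centre line; the grasp point (between the pads) lies env.grip_point_offset behind it (env.grip_point_offset is the distance from the TCP to the grasp point, in m); z points along the fingers, y is the line along which they close (so a half turn about z gives the same grasp; the last joint's range is limited). The gripper opens to 85 mm and grips with 20 to 120 N. Pads are 22 mm wide; open, the fingers measure 114 mm over their backs; the gripper's body (76 mm by 85 mm) begins 54 mm behind the grasp point. The pads swing forward as they close: fully open they stand 13 mm farther back than shut.
Start: joints at [1.218, 0.359, 1.51, -0, 1.272, -0.115], TCP at [0.141, 0.583, 0.231] pointing down, gripper open.
Joint ranges: [-2.97, 2.97], [-1.01, 2.36], [0.21, 2.38], [-0.96, 4.11], [0.2, 2.71], [-2.98, 2.98]. Speed limits (rad/s): [2.39, 2.39, 3.14, 3.14, 3.14, 3.14].

### API

Orientations are given as a unit quaternion [w, x, y, z].
In Python, from cell import env, optics, boxes_of, pinpoint gives the robot as it stands.
- The arm moves only by the shell command python3 -m handwheel 'ROWS' [FORCE]. ROWS is JSON, a list of rows, each a list of 5 numbers: the shift along the tool's x, y, z in mm, then the turn about the tool's z in rad, then the opening, from 0 (shut) to 1 (fully open). In form: [[x, y, z, yaw, fingers], ...]. A call has 1 to 12 rows; each row is the pose to reach, as a shift and turn from the pose commanded when the call began, along the tool's axes at that moment; what a row does not reach only later rows make up. A row lasts 1/12 s, in which the tool goes at most 41.7 mm and 7.16 degrees, less where a joint would pass 70% of its speed; a pose out of reach is approached as far as the arm can. A call with a gripper value outside its range is refused whole. The fingers move at their own pace and stop on an object; FORCE is the grip in N (left out, the last holds). Time passes only in rows, so rows that repeat a pose let the fingers close. It gives the time, the measured TCP pose, the force, the opening and the grip force at its end, in the units of the state.
- env.get_obs(): the state, without advancing time (a new reading comes with each control period).
- optics.camera(name): name is "scene" or "top" or "wrist"; returns the picture (420x560x3 uint8, red, green, blue); there is no depth.
- optics.camera_params(name): a dict with "fx", "fy", "cx", "cy" (pixels), "pose" (4x4, takes a point from camera to world coordinates). Camera axes: x right, y down, z forward; pixel columns grow to the right and rows downward; lengths in m; the calibration is good to about 2 mm. A picture is of the moment at which its call begins: read the wrist's pose just before it. camera_params takes no time and is no camera call; for the wrist camera it gives the pose at the moment of the call.
- env.finish_job(): hands the job in; it is judged then, once.
Trained networks look in the newest picture that a camera, given by its name, has taken for a name from the list of things; names that differ only in an ending like _2 or _b are one class to them, and where a whole thing is asked for, a point or a joint stands for the part that bears it (a point fixed in the world has none). Each returns a list of dicts, best first, with "conf" (0 to 1); they miss things now and then, are a little off and sometimes report something else, mostly with a low value. They report only what shows in the picture. A call takes as long as a camera call.
- boxes_of(camera, target): "location" ([x, y, z] in m, in the coordinates of the camera as it stood for that picture, good to about 4 mm: the middle of the surface that is visible of it).
- pinpoint(camera, target): "location" ([x, y, z] in m, in the coordinates of the camera as it stood for that picture, good to about 4 mm: a listed point, or the origin of a listed thing).
The state is a dict: "time": time; "qpos": joint angles; "joint_velocities": joint speeds; "joint_efforts": joint torques, N m; "tool_pos": TCP position; "tool_rot": TCP orientation; "contact_force": force on the tool from outside, world axes, zero at the start; "moment": the same for the moment, N m; "width": finger opening in m; "grip_force": force on a finger pad.
Only numpy, scipy, OpenCV 4.12 (cv2) and the standard library are available. Lean on these libraries where they do the work, as an engineer would, in place of code of your own. Each camera call takes 0.05 s, during which the arm holds its last target. There are 200 camera calls.

## Working session

There is one attempt and no reset: what is moved stays moved. The work goes in short steps, Python scripts to look and compute and a shell command to move; the robot and the scene stay as the last step left them, time stands still between calls to the robot, and variables do not carry over. Pictures are saved under pics/ and viewed, at most 10 in all, crops included, and the job is handed in when it is done.

```bash
ls; mkdir -p pics; cat > h.py <<'E'
import numpy as np, cv2
from cell import env, optics, boxes_of, pinpoint
from scipy.spatial.transform import Rotation as R
def loc(cam,names,f=pinpoint,n=1):
    out={}
    for nm in names:
        P=optics.camera_params(cam)["pose"]
        r=f(cam,nm)
        for d in r[:n]:
            p=P@np.r_[d["location"],1]
            print(cam,nm,round(d["conf"],2),np.round(p[:3],4))
            out.setdefault(nm,p[:3])
    return out
def st():
    o=env.get_obs(); r=R.from_quat(np.r_[o["tool_rot"][1:],o["tool_rot"][0]])
    print("t",o["time"],"tcp",np.round(o["tool_pos"],4),"axes x",np.round(r.as_matrix()[:,0],3),"y",np.round(r.as_matrix()[:,1],3),"w",o["width"],"F",np.round(o["contact_force"],1),"g",o["grip_force"])
    return np.array(o["tool_pos"]),r.as_matrix()
def to(xyz,yaw=None):
    p,M=st(); print("shift mm",np.round(M.T@(np.array(xyz)-p)*1000,1))
E
python3 - <<'E'
from h import *
st(); print(env.grip_point_offset)
N=["shaker","carrier","amber_jar_center","white_bottle_center","blue_jar_center","lever_pivot","knob_center","beaker","flask","canister"]
ims=[]
for c in ["scene","top"]:
    im=optics.camera(c); ims.append(im); loc(c,N)
    cv2.imwrite(f"pics/{c}0.png",im[:,:,::-1])
E
```

```text
pics
t 0.0 tcp [0.1411 0.5824 0.2304] axes x [-0.972  0.236  0.   ] y [ 0.236  0.972 -0.002] w 0.08529131244494648 F [0.1 1.1 0.4] g 0.0
0.0187
scene shaker 0.88 [0.5981 0.0726 0.0021]
scene carrier 0.62 [0.586  0.0174 0.0924]
scene amber_jar_center 0.67 [ 0.6129 -0.2757  0.0453]
scene white_bottle_center 0.91 [ 0.5309 -0.3729  0.0534]
scene blue_jar_center 0.62 [ 0.457  -0.2528  0.0402]
scene lever_pivot 0.71 [0.6184 0.1779 0.1617]
scene knob_center 0.72 [0.5209 0.2002 0.1618]
scene beaker 0.61 [ 7.583e-01 -4.500e-03 -1.000e-04]
scene flask 0.96 [ 0.3597 -0.4316 -0.0015]
scene canister 0.17 [0.5846 0.0166 0.0907]
top shaker 0.93 [0.5958 0.0695 0.0064]
top carrier 0.65 [0.5886 0.019  0.0942]
top amber_jar_center 0.57 [ 0.6103 -0.2725  0.0459]
top white_bottle_center 0.72 [ 0.5293 -0.3713  0.0509]
top blue_jar_center 0.53 [ 0.4532 -0.2547  0.0469]
top knob_center 0.65 [0.5179 0.2002 0.1581]
top beaker 0.61 [ 7.57e-01  6.00e-04 -2.00e-04]
top flask 0.94 [ 0.3589 -0.4343 -0.0007]
top canister 0.69 [ 0.3547  0.407  -0.0022]
```

View pics/top0.png

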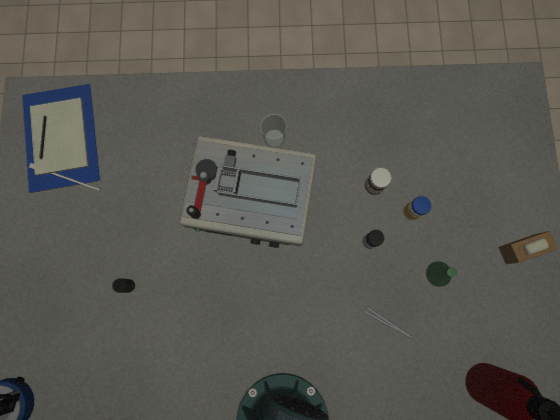

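View pics/scene0.png

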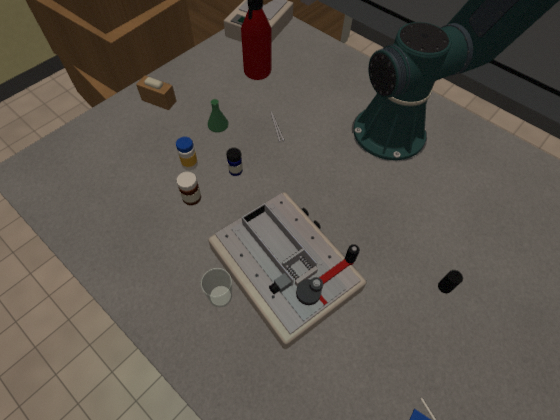

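```bash
python3 -m handwheel '[[-340,-280,-130,0.9,1],[-340,-280,-130,0.9,1],[-340,-280,-130,0.9,1],[-340,-280,-130,0.9,1],[-340,-280,-130,0.9,1],[-340,-280,-130,0.9,1],[-340,-280,-130,0.9,1],[-340,-280,-130,0.9,1],[-340,-280,-130,0.9,1],[-340,-280,-130,0.9,1],[-340,-280,-130,0.9,1],[-340,-280,-130,0.9,1]]'
python3 -c "
from h import *
to([.52,.04,.38])"
```

```text
time: 2.1
tool_pos: [0.4109, 0.2262, 0.3638]
tool_rot: [0.003, 0.541, 0.841, 0.001]
contact_force: [0.1, 0.3, 0.0]
width: 0.085
grip_force: 0.0
t 2.1 tcp [0.4109 0.2262 0.3638] axes x [-0.414  0.91  -0.004] y [0.91  0.414 0.005] w 0.0849708673009392 F [0.1 0.3 0. ] g 0.0
shift mm [-214.7   22.3  -15.2]
```

```bash
python3 -m handwheel '[[-215,22,-15,0.6,1],[-215,22,-15,0.6,1],[-215,22,-15,0.6,1],[-215,22,-15,0.6,1],[-215,22,-15,0.6,1],[-215,22,-15,0.6,1],[-215,22,-15,0.6,1],[-215,22,-15,0.6,1]]'
python3 - <<'E'
from h import *
st(); im=optics.camera("wrist"); cv2.imwrite("pics/w1.png",im[:,:,::-1])
print(optics.camera_params("wrist"))
loc("wrist",["shaker","carrier","lever_pivot","knob_center","clamp_plate"])
E
```

```text
time: 2.77
tool_pos: [0.5157, 0.0452, 0.3759]
tool_rot: [-0.001, 0.764, 0.646, -0.0]
contact_force: [0.4, -0.1, 0.5]
width: 0.0855
grip_force: 0.0
t 2.7667 tcp [0.5157 0.0452 0.3759] axes x [0.166 0.986 0.001] y [ 0.986 -0.166 -0.001] w 0.08554101750824307 F [ 0.4 -0.1  0.5] g 0.0
{'fx': 331.7992805798286, 'fy': 331.7992805798286, 'cx': 278.2366907435438, 'cy': 214.70654526351595, 'pose': array([[ 0.98617921, -0.15660325, -0.05409241,  0.52883069],
       [-0.16566419, -0.93684207, -0.30802971,  0.12634524],
       [-0.00243759,  0.31273368, -0.94983773,  0.51838643],
       [ 0.        ,  0.        ,  0.        ,  1.        ]])}
wrist shaker 0.66 [0.5972 0.076  0.0038]
wrist lever_pivot 0.84 [0.6165 0.185  0.1643]
wrist knob_center 0.72 [0.5185 0.2024 0.1591]
wrist clamp_plate 0.56 [0.5981 0.0982 0.0901]
```

View pics/w1.png

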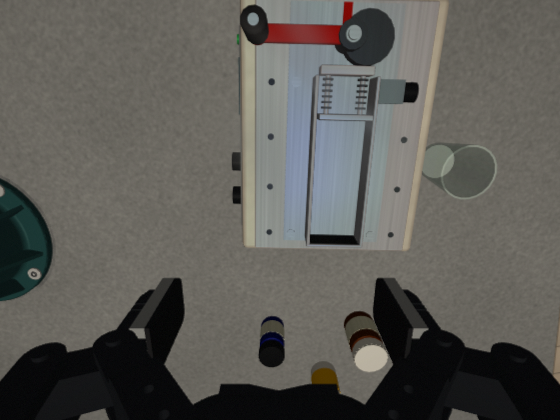

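```bash
python3 - <<'E'
import cv2
im=cv2.imread("pics/w1.png")[50:250,285:425]
cv2.imwrite("pics/w1c.png",cv2.resize(im,None,fx=3,fy=3,interpolation=cv2.INTER_CUBIC))
E
```

```text
(no output)
```

View pics/w1c.png

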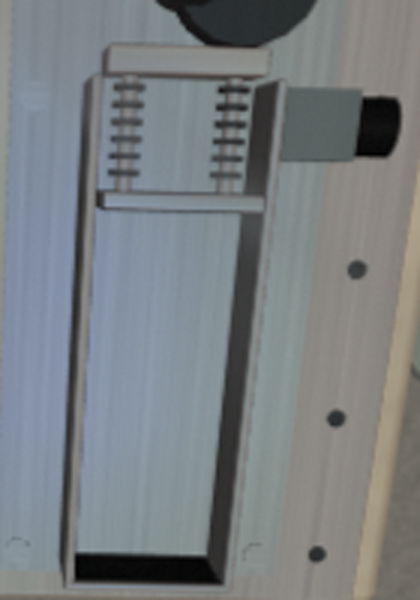

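```bash
python3 - <<'E'
from h import *
from scipy.optimize import least_squares
c=optics.camera_params("wrist"); P=c["pose"]
def un(u,v,z):
    u,v=u/3+285,v/3+50
    d=P[:3,:3]@[(u-c["cx"])/c["fx"],(v-c["cy"])/c["fy"],1]; o=P[:3,3]
    return (o+d*(z-o[2])/d[2])[:2]
# (u,v,z,localx,localy or None)
D=[(62,588,.126,-36,-81),(228,588,.126,36,-81),(208,553,.09,32,-77),(222,582,.126,32,-77),(76,582,.126,-32,-77),(288,82,.126,36,None),(93,77,.126,-36,None),(184,210,.134,None,77)]
W=[un(*d[:3]) for d in D]
det=[((.6165,.185),0,163),((.6175,.179),0,163),((.5185,.2024),-100,163),((.5195,.2002),-100,163)]
def loc2(p,w):
    d=(np.array(w)-p[:2])*1000; cc,s=np.cos(p[2]),np.sin(p[2])
    return d[0]*cc+d[1]*s,-d[0]*s+d[1]*cc
def f(p):
    r=[]
    for w,d in zip(W,D):
        l=loc2(p,w)
        r+=[0 if t is None else a-t for a,t in zip(l,d[3:])]
    for w,a,b in det:
        l=loc2(p,w); r+=[(l[0]-a)*.3,(l[1]-b)*.3]
    return r
s=least_squares(f,[.587,.02,-.17],loss="soft_l1"); print(s.x); print(np.round(np.array(f(s.x)).reshape(-1,2),1))
x,y,t=s.x
for n,l in dict(knob=(-.1,.163),piv=(0,.163),shk=(0,.055)).items(): print(n,x+l[0]*np.cos(t)-l[1]*np.sin(t),y+l[0]*np.sin(t)+l[1]*np.cos(t))
E
```

```text
[ 0.58611162  0.02377758 -0.18956944]
[[-0.8  0.2]
 [-1.6  2. ]
 [ 1.4 -0.2]
 [-0.5  0.7]
 [ 1.1 -0.8]
 [-0.3  0. ]
 [ 0.4  0. ]
 [ 0.  -0.5]
 [-0.2  0.3]
 [ 0.5 -1.4]
 [-0.  -0.1]
 [ 0.4 -0.7]]
knob 0.5186181534862172 0.20270111484293274
piv 0.6168266994918035 0.18385750872656922
shk 0.5964756048861308 0.0777922790405361
```

```bash
cat >> h.py <<'E'
C=np.array([.5861,.0238]); TH=-.1896
def car(x,y,z): # carrier mm -> world
    return [C[0]+(x*np.cos(TH)-y*np.sin(TH))/1e3,C[1]+(x*np.sin(TH)+y*np.cos(TH))/1e3,.09+z/1e3]
def cl(p):
    d=(np.array(p[:2])-C)*1e3; return np.round([d[0]*np.cos(TH)+d[1]*np.sin(TH),-d[0]*np.sin(TH)+d[1]*np.cos(TH),p[2]*1e3-90],1)
E
python3 -c "
from h import *
to([.6116,-.2741,.21]); print(car(0,-48,100))"
```

```text
t 3.0667 tcp [0.5154 0.0462 0.3764] axes x [0.164 0.986 0.   ] y [ 0.986 -0.164 -0.   ] w 0.0851474994738285 F [-0.6  0.1  0.2] g 0.0
shift mm [-300.1  147.5  166.4]
[np.float64(0.5770536282471576), np.float64(-0.023339825605419612), 0.19]
```

```bash
python3 -m handwheel '[[-300,147,166,0.024,1],[-300,147,166,0.024,1],[-300,147,166,0.024,1],[-300,147,166,0.024,1],[-300,147,166,0.024,1],[-300,147,166,0.024,1],[-300,147,166,0.024,1],[-300,147,166,0.024,1],[-300,147,166,0.024,1],[-300,147,166,0.024,1],[-300,147,166,0.024,1]]'
python3 - <<'E'
from h import *
st(); im=optics.camera("wrist"); cv2.imwrite("pics/w2.png",im[:,:,::-1])
r=loc("wrist",["amber_jar_center","white_bottle_center","blue_jar_center"])
a=r["amber_jar_center"]; to([a[0],a[1],.044])
E
```

```text
time: 3.98
tool_pos: [0.6106, -0.276, 0.2084]
tool_rot: [-0.001, 0.772, 0.636, -0.001]
contact_force: [-0.5, 0.5, 0.5]
width: 0.0856
grip_force: 0.0
t 3.9833 tcp [ 0.6106 -0.276   0.2084] axes x [0.191 0.982 0.001] y [ 0.981 -0.191 -0.003] w 0.08564888785340004 F [-0.5  0.5  0.5] g 0.0
wrist white_bottle_center 0.83 [ 0.5313 -0.3711  0.0525]
wrist blue_jar_center 0.6 [ 0.4567 -0.2487  0.0465]Traceback (most recent call last):
  File "<stdin>", line 4, in <module>
KeyError: 'amber_jar_center'
```

View pics/w2.png

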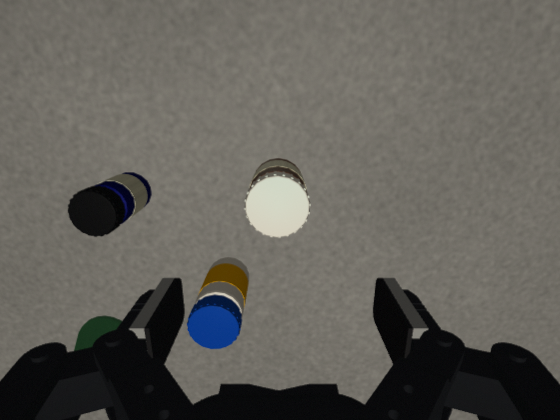

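```bash
cat >> h.py <<'E'
def unp(u,v,z,c=None):
    c=c or optics.camera_params("wrist"); P=c["pose"]
    d=P[:3,:3]@[(u-c["cx"])/c["fx"],(v-c["cy"])/c["fy"],1]; o=P[:3,3]
    return o+d*(z-o[2])/d[2]
E
python3 - <<'E'
from h import *
im=cv2.imread("pics/w2.png")
h=cv2.cvtColor(im,cv2.COLOR_BGR2HSV)
m=((h[:,:,2]>170)&(h[:,:,1]<60)).astype('u1'); n,l,s,ce=cv2.connectedComponentsWithStats(m)
i=1+s[1:,4].argmax(); print(s[i],ce[i])
a=unp(*ce[i],.092); print("amber",a)
print("white",unp(215,326,.1),"blue",unp(97,210,.084))
to([a[0],a[1],.044])
E
```

```text
[ 245  176   65   62 3031] [276.92510723 206.30715935]
amber [ 0.61050734 -0.27106587  0.092     ]
white [ 0.53439175 -0.36929912  0.1       ] blue [ 0.45876262 -0.24771881  0.084     ]
t 4.1833 tcp [ 0.6114 -0.2738  0.2115] axes x [ 0.188  0.982 -0.   ] y [ 0.982 -0.188  0.001] w 0.08580851218525755 F [0.5 0.  0.9] g 0.0
shift mm [  2.5  -1.6 167.5]
```

```bash
python3 -m handwheel '[[2.5,-1.6,60,0,1],[2.5,-1.6,100,0,1],[2.5,-1.6,140,0,1],[2.5,-1.6,167,0,1],[2.5,-1.6,167,0,1],[2.5,-1.6,167,0,0.3],[2.5,-1.6,167,0,0.3],[2.5,-1.6,167,0,0.3],[2.5,-1.6,167,0,0.3],[2.5,-1.6,167,0,0.3],[2.5,-1.6,167,0,0.3],[2.5,-1.6,167,0,0.3]]' 40
python3 -c "
from h import *
st()"
```

```text
time: 5.18
tool_pos: [0.6124, -0.2736, 0.0474]
tool_rot: [0.003, 0.771, 0.636, 0.001]
contact_force: [-0.2, 2.5, 7.8]
width: 0.0525
grip_force: 43.5
t 5.1833 tcp [ 0.6124 -0.2736  0.0474] axes x [ 0.19   0.982 -0.002] y [ 0.982 -0.19   0.006] w 0.05252030714520558 F [-0.2  2.5  7.8] g 43.461834490299225
```

```bash
python3 -c "
from h import *
print(cl([.6105,-.2711,.046]), cl([.5345,-.3693,.05]),cl([.530,-.372,.05]),cl([.4588,-.2477,0]),cl([.455,-.2537,0]))"
```

```text
[  79.5 -285.   -44. ] [  23.4 -395.8  -40. ] [  19.5 -399.3  -40. ] [ -73.9 -290.6  -90. ] [ -76.5 -297.2  -90. ]
```

```bash
python3 -m handwheel '[[0,0,-40,0,0.3],[0,0,-80,0,0.3],[0,0,-120,0,0.3],[20,-7,-150,0,0.3],[58,-20,-150,0,0.3],[96,-32,-150,0,0.3],[134,-44,-150,0,0.3],[172,-57,-150,0,0.3],[208,-69,-150,0,0.3],[228,-77,-150,0,0.3],[238,-79.5,-150,0,0.3],[238,-79.5,-150,0,0.3]]'
python3 - <<'E'
from h import *
st(); im=optics.camera("wrist"); cv2.imwrite("pics/w3.png",im[:,:,::-1])
p,M=st(); print(cl(p), optics.camera_params("wrist")["pose"][:3,3])
E
```

```text
time: 6.18
tool_pos: [0.5771, -0.0216, 0.1948]
tool_rot: [0.001, 0.77, 0.638, 0.001]
contact_force: [0.4, -0.2, -1.9]
width: 0.0532
grip_force: 44.4
t 6.1833 tcp [ 0.5771 -0.0216  0.1948] axes x [0.187 0.982 0.001] y [ 0.982 -0.187  0.002] w 0.053208184425875125 F [ 0.4 -0.2 -1.9] g 44.432551656500436
t 6.2333 tcp [ 0.5776 -0.0234  0.1946] axes x [ 0.188  0.982 -0.001] y [ 0.982 -0.188  0.002] w 0.052928924395029206 F [ 0.6 -0.2 -3.6] g 44.4333822716726
[  0.6 -47.9 104.6] [0.59258772 0.05692579 0.3369839 ]
```

View pics/w3.png

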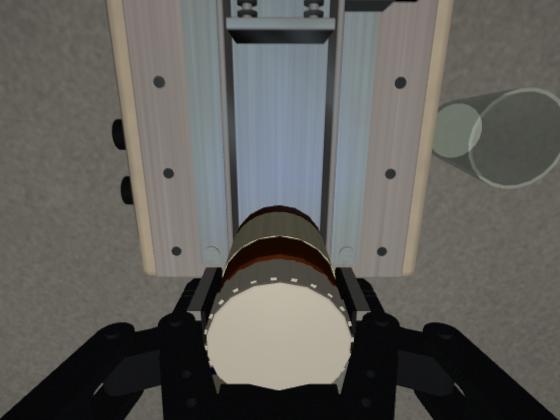

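```bash
python3 - <<'E'
from h import *
c=optics.camera_params("wrist")
print("cap",[cl(unp(u,338,.242,c)) for u in (206,352)], cl(unp(280,278,.242,c)), cl(unp(279,400,.242,c)))
for v,l,r in ((50,222,343),(180,227,334)): print("outer walls",cl(unp(l,v,.126,c)),cl(unp(r,v,.126,c)))
print("plate top front edge",cl(unp(280,30,.134,c)),"bottom",cl(unp(280,42,.09,c)))
im=cv2.imread("pics/w3.png"); g=cv2.cvtColor(im,cv2.COLOR_BGR2GRAY)
print(g[60:130:6,215:350:1].mean(0).astype(int).tolist() if 0 else ''); print(g[0:56,281].tolist())
for v in (60,120,170): print(v,g[v,212:250].tolist(),g[v,312:352].tolist())
E
```

```text
cap [array([-24.6, -42.2, 152. ]), array([ 25.6, -42.3, 152. ])] [  0.8 -19.1 152. ] [  0.5 -69.8 152. ]
outer walls [-31.9  63.8  36. ] [37.7 63.8 36. ]
outer walls [-32.8 -12.3  36. ] [ 36.5 -12.3  36. ]
plate top front edge [ 1.4 72.5 44. ] bottom [ 1.6 73.8 -0. ]

[123, 124, 123, 123, 124, 123, 123, 123, 124, 124, 124, 126, 124, 126, 126, 125, 122, 110, 114, 122, 123, 124, 127, 129, 130, 131, 132, 127, 111, 80, 45, 30, 30, 30, 31, 30, 29, 30, 31, 31, 34, 34, 37, 78, 117, 129, 130, 130, 131, 131, 131, 130, 131, 131, 132, 132]
60 [132, 133, 134, 132, 132, 128, 117, 101, 114, 124, 127, 122, 100, 68, 47, 47, 46, 47, 46, 45, 74, 123, 133, 130, 128, 127, 130, 131, 132, 132, 131, 130, 131, 131, 129, 133, 136, 138] [130, 131, 132, 132, 130, 127, 128, 129, 130, 130, 131, 130, 131, 130, 124, 96, 63, 62, 62, 60, 60, 60, 62, 80, 107, 119, 125, 123, 116, 109, 120, 132, 131, 133, 134, 134, 134, 131, 132, 134]
120 [130, 130, 133, 136, 136, 136, 134, 133, 131, 122, 113, 121, 126, 126, 121, 103, 77, 73, 74, 73, 71, 72, 84, 122, 137, 135, 133, 132, 133, 136, 135, 135, 135, 136, 134, 134, 137, 139] [140, 139, 136, 136, 137, 138, 137, 138, 139, 140, 139, 135, 113, 57, 54, 55, 56, 57, 57, 61, 85, 113, 125, 129, 123, 115, 118, 140, 139, 138, 138, 138, 138, 137, 138, 140, 138, 136, 134, 135]
170 [141, 139, 137, 136, 137, 139, 141, 141, 140, 137, 136, 130, 115, 115, 124, 124, 119, 101, 61, 51, 51, 51, 53, 53, 80, 130, 139, 138, 134, 135, 136, 137, 139, 140, 140, 138, 138, 140] [139, 138, 142, 142, 140, 139, 141, 141, 140, 132, 103, 46, 45, 46, 46, 46, 45, 64, 102, 120, 126, 122, 115, 117, 140, 145, 142, 142, 143, 143, 142, 143, 143, 143, 140, 140, 139, 139, 137, 137]
```

```bash
python3 -m handwheel '[[0,2,0,0,0.3],[0,2,15,0,0.3],[0,2,30,0,0.3],[0,2,42,0,0.3],[0,2,50,0,0.3],[0,2,56,0,0.3],[0,2,57,0,0.3],[0,2,57,0,0.3]]' ; python3 -m handwheel '[[-1,0,0,0,0.3],[-2,0,0,0,0.3],[-2,0,0,0,0.3]]'; python3 -m handwheel '[[-1,0,0,0,0.3],[-2,0,0,0,0.3],[-2,0,0,0,0.3]]'
```

```text
time: 6.9
tool_pos: [0.5797, -0.0255, 0.1369]
tool_rot: [0.001, 0.772, 0.636, 0.0]
contact_force: [-1.0, 0.3, -0.4]
width: 0.0529
grip_force: 45.9
time: 7.15
tool_pos: [0.5795, -0.0266, 0.1368]
tool_rot: [0.001, 0.771, 0.636, 0.001]
contact_force: [0.3, 0.7, 0.7]
width: 0.0527
grip_force: 46.0
time: 7.4
tool_pos: [0.5794, -0.0272, 0.1369]
tool_rot: [0.0, 0.771, 0.636, 0.001]
contact_force: [1.5, 5.6, 2.2]
width: 0.0527
grip_force: 46.3
```

```bash
python3 -m handwheel '[[1,0,1,0,0.3],[1,0,2,0,0.3],[1,0,2,0,1],[1,0,2,0,1],[1,0,2,0,1],[1,0,2,0,1],[1,0,2,0,1]]' 
python3 -m handwheel '[[1,0,-30,0,1],[1,0,-70,0,1],[1,0,-110,0,1],[1,0,-110,0,1],[1,0,-110,0,1]]'
python3 - <<'E'
from h import *
im=optics.camera("wrist"); cv2.imwrite("pics/w4.png",im[:,:,::-1])
p,M=st(); print(cl(p))
E
```

```text
time: 7.98
tool_pos: [0.5783, -0.0272, 0.134]
tool_rot: [-0.0, 0.771, 0.636, -0.0]
contact_force: [0.0, -0.6, -0.1]
width: 0.0857
grip_force: 0.0
time: 8.4
tool_pos: [0.5807, -0.0265, 0.2471]
tool_rot: [0.002, 0.771, 0.636, 0.002]
contact_force: [-0.0, 0.1, 0.3]
width: 0.0857
grip_force: 0.0
t 8.45 tcp [ 0.5791 -0.0263  0.245 ] axes x [ 0.19   0.982 -0.   ] y [ 0.982 -0.19   0.002] w 0.08553135966351151 F [-0.3  0.1  0.2] g 0.0
[  2.6 -50.5 155. ]
```

View pics/w4.png

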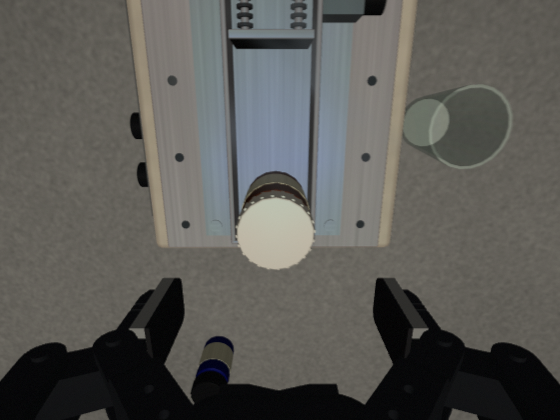

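```bash
python3 - <<'E'
from h import *
c=optics.camera_params("wrist")
im=cv2.imread("pics/w4.png"); g=cv2.cvtColor(im,cv2.COLOR_BGR2GRAY)
h=cv2.cvtColor(im,cv2.COLOR_BGR2HSV)
m=((h[:,:,2]>165)&(h[:,:,1]<60)).astype('u1'); n,l,s,ce=cv2.connectedComponentsWithStats(m)
i=1+s[1:,4].argmax(); print(s[i],ce[i],cl(unp(*ce[i],.182,c)))
print(g[24:56,272].tolist())
for v in (37,47,38,48): print(v,cl(unp(272,v,.134,c)),cl(unp(272,v,.09,c)))
print("bottom end outer wall", g[225:255,215:232:4].T.tolist())
pic=optics.camera("wrist"); loc("wrist",["blue_jar_center","white_bottle_center"]); 
E
```

```text
[ 237  198   78   71 4193] [274.97495826 233.25733365] [  0.2 -49.6  92. ]
[127, 127, 126, 127, 122, 109, 122, 125, 124, 126, 130, 130, 131, 118, 79, 42, 34, 35, 35, 36, 37, 37, 35, 35, 43, 116, 128, 129, 130, 129, 130, 131]
37 [-1.6 75.4 44. ] [-2.3 83.1  0. ]
47 [-1.7 69.2 44. ] [-2.4 75.8  0. ]
38 [-1.6 74.8 44. ] [-2.3 82.4  0. ]
48 [-1.7 68.6 44. ] [-2.4 75.1  0. ]
bottom end outer wall [[136, 134, 134, 134, 135, 137, 132, 129, 128, 129, 127, 128, 127, 128, 128, 127, 128, 129, 127, 127, 127, 121, 109, 101, 96, 97, 100, 101, 103, 106], [135, 134, 133, 133, 134, 136, 135, 133, 133, 134, 130, 126, 126, 126, 125, 126, 126, 126, 126, 127, 126, 121, 110, 101, 99, 96, 96, 94, 96, 98], [129, 131, 130, 130, 130, 130, 128, 129, 130, 130, 129, 128, 127, 128, 128, 127, 127, 127, 128, 130, 127, 122, 111, 98, 94, 92, 97, 97, 97, 95], [129, 129, 129, 129, 129, 129, 129, 130, 128, 131, 128, 129, 128, 127, 129, 127, 129, 128, 129, 129, 129, 122, 109, 100, 99, 98, 99, 101, 98, 95], [113, 114, 113, 111, 113, 109, 109, 109, 110, 106, 108, 108, 107, 106, 104, 112, 110, 113, 120, 126, 128, 123, 110, 99, 97, 98, 99, 98, 98, 98]]
wrist blue_jar_center 0.82 [ 0.4528 -0.2497  0.0403]
```

```bash
python3 -m handwheel '[[-40,-13,0,0,1],[-80,-26,0,0,1],[-120,-39,10,0,1],[-160,-51,20,0,1],[-200,-64,30,0,1],[-235,-76,40,0,1],[-243,-78,45,0,1],[-243,-78,45,0,1],[-243,-78,45,0,1]]'
python3 - <<'E'
from h import *
p,M=st(); im=optics.camera("wrist"); cv2.imwrite("pics/w5.png",im[:,:,::-1])
r=loc("wrist",["blue_jar_center","white_bottle_center"]); print(cl(p),[cl(v) for v in r.values()])
E
```

```text
time: 9.35
tool_pos: [0.4552, -0.2494, 0.1981]
tool_rot: [-0.002, 0.772, 0.636, -0.0]
contact_force: [-0.4, 0.7, 0.5]
width: 0.0853
grip_force: 0.0
t 9.35 tcp [ 0.4552 -0.2494  0.1981] axes x [0.192 0.981 0.002] y [ 0.981 -0.192 -0.002] w 0.0852848352829479 F [-0.4  0.7  0.5] g 0.0
wrist blue_jar_center 0.57 [ 0.453  -0.2484  0.0432]
wrist white_bottle_center 0.71 [ 0.5344 -0.3712  0.0514]
[ -77.1 -293.   108.1] [array([ -79.4, -292.4,  -46.8]), array([  23.6, -397.6,  -38.6])]
```

View pics/w5.png

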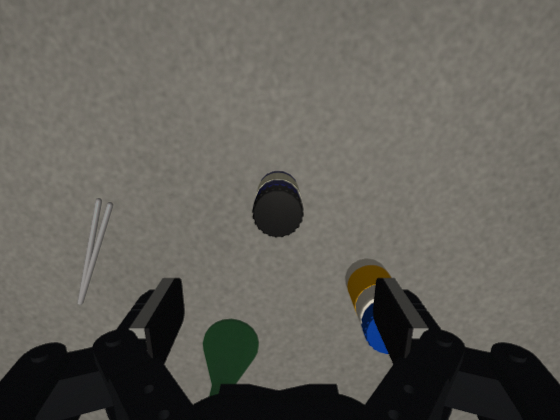

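```bash
python3 - <<'E'
from h import *
c=optics.camera_params("wrist")
b=unp(277.5,212.5,.084,c); print(b,cl(b)); to([b[0],b[1],.044])
print(cl(unp(384,327,.1,c)))
E
```

```text
[ 0.45548427 -0.24995199  0.084     ] [ -76.7 -293.5   -6. ]
t 9.5 tcp [ 0.4568 -0.2487  0.1994] axes x [0.188 0.982 0.   ] y [ 0.982 -0.188  0.   ] w 0.0853414630956337 F [0.1 0.2 0.2] g 0.0
shift mm [ -1.5  -1.  155.4]
[  15.2 -392.1   10. ]
```

```bash
python3 -m handwheel '[[-0.5,-0.5,40,0,1],[-0.5,-0.5,80,0,1],[-0.5,-0.5,120,0,1],[-0.5,-0.5,150,0,1],[-0.5,-0.5,156,0,1],[-0.5,-0.5,156,0,0.2],[-0.5,-0.5,156,0,0.2],[-0.5,-0.5,156,0,0.2],[-0.5,-0.5,156,0,0.2],[-0.5,-0.5,156,0,0.2],[-0.5,-0.5,156,0,0.2],[-0.5,-0.5,156,0,0.2]]' 40; python3 -m handwheel '[[0,0,0,0,0.2],[0,0,0,0,0.2]]'
```

```text
time: 10.5
tool_pos: [0.4569, -0.2512, 0.0454]
tool_rot: [0.002, 0.771, 0.636, 0.001]
contact_force: [-0.8, 0.9, 8.8]
width: 0.041
grip_force: 39.6
time: 10.67
tool_pos: [0.4568, -0.2513, 0.0454]
tool_rot: [0.002, 0.771, 0.636, 0.001]
contact_force: [-0.6, 0.7, 6.7]
width: 0.0409
grip_force: 39.6
```

```bash
python3 -m handwheel '[[0,0,-40,0,0.2],[0,0,-80,0,0.2],[0,0,-120,0,0.2],[0,0,-160,0,0.2],[10,3,-198,0,0.2],[40,10,-215,0,0.2],[78,20,-215,0,0.2],[116,30,-215,0,0.2],[154,40,-215,0,0.2],[192,50,-215,0,0.2],[230,60,-215,0,0.2],[265,70,-215,0,0.2]]'
python3 -m handwheel '[[20,6,0,0,0.2],[31.5,8.5,0,0,0.2],[31.5,8.5,0,0,0.2],[31.5,8.5,0,0,0.2]]'
python3 - <<'E'
from h import *
p,M=st(); im=optics.camera("wrist"); cv2.imwrite("pics/w6.png",im[:,:,::-1]); print(cl(p))
E
```

```text
time: 11.67
tool_pos: [0.5749, -0.0012, 0.2596]
tool_rot: [0.001, 0.771, 0.637, 0.001]
contact_force: [0.1, -0.2, -0.4]
width: 0.0409
grip_force: 41.0
time: 12.0
tool_pos: [0.5883, 0.0256, 0.2587]
tool_rot: [0.0, 0.771, 0.637, -0.0]
contact_force: [0.3, -0.2, -0.7]
width: 0.041
grip_force: 41.0
t 12.0 tcp [0.5883 0.0256 0.2587] axes x [ 0.189  0.982 -0.001] y [ 0.982 -0.189  0.   ] w 0.040959733280318836 F [ 0.3 -0.2 -0.7] g 40.98768398165703
[  1.9   2.2 168.7]
```

View pics/w6.png

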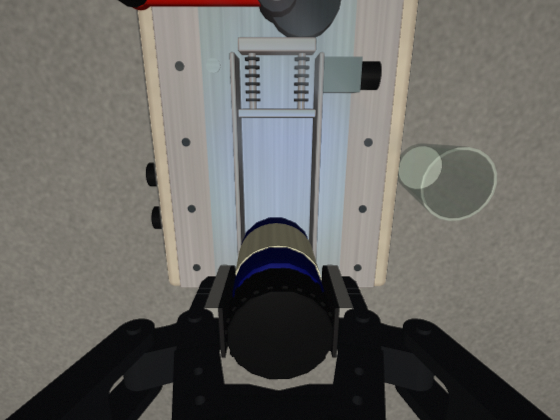

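```bash
python3 -m handwheel '[[0.5,0,30,0,0.2],[0.5,0,60,0,0.2],[0.5,0,90,0,0.2],[0.5,0,105,0,0.2],[0.5,0,115,0,0.2],[0.5,0,122,0,0.2],[0.5,0,123,0,0.2],[0.5,0,123,0,0.2]]' ; python3 -m handwheel '[[-1,0,0,0,0.2],[-2,0,0,0,0.2],[-2,0,0,0,0.2]]'; python3 -m handwheel '[[-1,0,0,0,0.2],[-1.5,0,0,0,0.2],[-1.5,0,0,0,0.2]]'
```

```text
time: 12.72
tool_pos: [0.5892, 0.0255, 0.1359]
tool_rot: [0.0, 0.772, 0.636, 0.0]
contact_force: [0.8, 0.8, -1.2]
width: 0.0409
grip_force: 40.4
time: 12.97
tool_pos: [0.5891, 0.0241, 0.1361]
tool_rot: [0.001, 0.771, 0.636, 0.001]
contact_force: [-1.2, 0.4, -0.5]
width: 0.0406
grip_force: 40.4
time: 13.22
tool_pos: [0.5883, 0.0229, 0.1355]
tool_rot: [0.0, 0.771, 0.636, 0.0]
contact_force: [0.0, 0.3, -1.4]
width: 0.0408
grip_force: 40.4
```

```bash
python3 -m handwheel '[[-1,0,0,0,0.2],[-1.5,0,0,0,0.2],[-1.5,0,0,0,0.2]]'; python3 -m handwheel '[[-1,0,0,0,0.2],[-1,0,0,0,0.2]]'; python3 -m handwheel '[[-1,0,0,0,0.2],[-1,0,0,0,0.2]]'
```

```text
time: 13.47
tool_pos: [0.5878, 0.0214, 0.1353]
tool_rot: [0.0, 0.771, 0.636, -0.0]
contact_force: [-0.6, -0.3, -0.4]
width: 0.0405
grip_force: 40.4
time: 13.63
tool_pos: [0.5878, 0.0208, 0.1353]
tool_rot: [-0.0, 0.771, 0.636, 0.0]
contact_force: [1.1, 2.5, -1.0]
width: 0.0406
grip_force: 40.5
time: 13.8
tool_pos: [0.5879, 0.0206, 0.1355]
tool_rot: [-0.0, 0.771, 0.636, 0.001]
contact_force: [0.4, 4.7, 0.5]
width: 0.0404
grip_force: 40.5
```

```bash
python3 -m handwheel '[[0.5,0,1,0,0.2],[0.5,0,2,0,0.2],[0.5,0,2,0,1],[0.5,0,2,0,1],[0.5,0,2,0,1],[0.5,0,2,0,1],[0.5,0,2,0,1],[0.5,0,2,0,1]]' 
python3 -m handwheel '[[0.5,0,-30,0,1],[0.5,0,-70,0,1],[0.5,0,-110,0,1],[0.5,0,-115,0,1],[0.5,0,-115,0,1]]'
python3 - <<'E'
from h import *
p,M=st(); im=optics.camera("wrist"); cv2.imwrite("pics/w7.png",im[:,:,::-1]); print(cl(p))
r=loc("wrist",["blue_jar_center","amber_jar_center"]); print([cl(v) for v in r.values()])
E
```

```text
time: 14.47
tool_pos: [0.5875, 0.0199, 0.1331]
tool_rot: [-0.0, 0.771, 0.636, -0.0]
contact_force: [0.2, -0.2, 1.6]
width: 0.0853
grip_force: 0.0
time: 14.88
tool_pos: [0.5901, 0.0203, 0.2519]
tool_rot: [0.003, 0.771, 0.636, 0.003]
contact_force: [0.7, -0.0, -0.9]
width: 0.0856
grip_force: 0.0
t 14.8833 tcp [0.5901 0.0203 0.2519] axes x [0.19  0.982 0.001] y [ 0.982 -0.19   0.007] w 0.08564695264586472 F [ 0.7 -0.  -0.9] g 0.0
[  4.6  -2.7 161.9]
wrist blue_jar_center 0.76 [0.5871 0.0227 0.1291]
wrist amber_jar_center 0.62 [ 0.5728 -0.0264  0.1317]
[array([ 1.2, -0.9, 39.1]), array([ -3.6, -51.8,  41.7])]
```

View pics/w7.png

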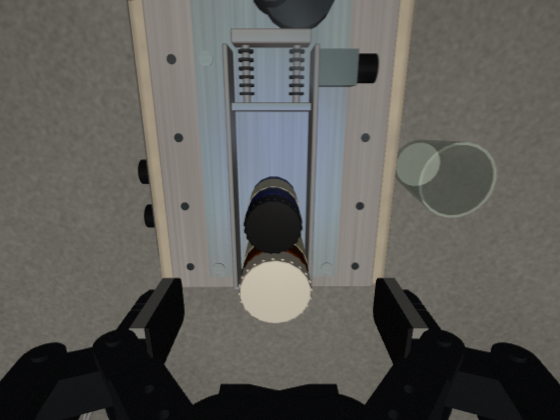

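```bash
python3 -m handwheel '[[-40,2,0,0,1],[-80,4,0,0,1],[-120,6,0,0,1],[-160,8,0,0,1],[-200,10,0,0,1],[-240,12,10,0,1],[-280,14,15,0,1],[-320,16,20,0,1],[-359,18,28,0,1],[-388,19,33,0,1],[-394,19,33,0,1],[-394,19,33,0,1]]'
python3 - <<'E'
from h import *
p,M=st(); im=optics.camera("wrist"); cv2.imwrite("pics/w8.png",im[:,:,::-1])
c=optics.camera_params("wrist")
r=loc("wrist",["white_bottle_center"]); print(cl(p),[cl(v) for v in r.values()])
h=cv2.cvtColor(im,cv2.COLOR_RGB2HSV)
m=((h[:,:,0]>100)&(h[:,:,0]<130)&(h[:,:,1]>150)&(h[:,:,2]>80)).astype('u1'); n,l,s,ce=cv2.connectedComponentsWithStats(m)
for i in 1+np.argsort(-s[1:,4])[:2]:
  print(s[i],ce[i],cl(unp(*ce[i],.1,c)))
E
```

```text
time: 16.03
tool_pos: [0.5298, -0.3713, 0.2124]
tool_rot: [-0.002, 0.772, 0.635, -0.001]
contact_force: [-0.1, 0.1, -0.6]
width: 0.0852
grip_force: 0.0
t 16.0333 tcp [ 0.5298 -0.3713  0.2124] axes x [0.193 0.981 0.002] y [ 0.981 -0.193 -0.004] w 0.08516941890737945 F [-0.1  0.1 -0.6] g 0.0
[  19.1 -398.6  122.4] []
[ 252  181   59   57 2523] [281.35869996 208.96274277] [  21.1 -394.3   10. ]
```

```bash
python3 -m handwheel '[[2.7,0.5,40,0,1],[2.7,0.5,80,0,1],[2.7,0.5,120,0,1],[2.7,0.5,155,0,1],[2.7,0.5,168,0,1],[2.7,0.5,168,0,0.2],[2.7,0.5,168,0,0.2],[2.7,0.5,168,0,0.2],[2.7,0.5,168,0,0.2],[2.7,0.5,168,0,0.2],[2.7,0.5,168,0,0.2],[2.7,0.5,168,0,0.2]]' 40; python3 -m handwheel '[[0,0,0,0,0.2],[0,0,0,0,0.2]]'
```

```text
time: 17.13
tool_pos: [0.5341, -0.3684, 0.05]
tool_rot: [0.002, 0.771, 0.636, 0.001]
contact_force: [-0.1, 2.4, 7.2]
width: 0.0471
grip_force: 41.4
time: 17.3
tool_pos: [0.5341, -0.3683, 0.05]
tool_rot: [0.002, 0.771, 0.636, 0.001]
contact_force: [-1.5, 2.3, 7.4]
width: 0.0469
grip_force: 41.4
```

```bash
python3 -m handwheel '[[0,0,-40,0,0.2],[0,0,-80,0,0.2],[10,0,-118,0,0.2],[22,-1,-156,0,0.2],[40,-2,-192,0,0.2],[70,-4,-215,0,0.2],[110,-5,-215,0,0.2],[150,-7,-215,0,0.2],[190,-9,-215,0,0.2],[230,-11,-215,0,0.2],[270,-13,-215,0,0.2],[310,-15,-215,0,0.2]]'
python3 -m handwheel '[[40,-2,0,0,0.2],[80,-3,0,0,0.2],[115,-4,0,0,0.2],[128,-4.5,0,0,0.2],[131,-4.5,0,0,0.2],[131,-4.5,0,0,0.2],[131,-4.5,0,0,0.2]]'
python3 - <<'E'
from h import *
p,M=st(); print(cl(p)); im=optics.camera("wrist"); cv2.imwrite("pics/w9.png",im[:,:,::-1]); c=optics.camera_params("wrist")
h=cv2.cvtColor(im,cv2.COLOR_RGB2HSV)
m=((h[:,:,0]>100)&(h[:,:,0]<130)&(h[:,:,1]>150)&(h[:,:,2]>80)).astype('u1'); n,l,s,ce=cv2.connectedComponentsWithStats(m)
i=1+s[1:,4].argmax(); print(s[i],ce[i]); zt=p[2]-.0475+.1
print("cap far edge",cl(unp(ce[i][0],s[i][1],zt,c)),"centre",cl(unp(*ce[i],zt,c)))
g=cv2.cvtColor(im,cv2.COLOR_RGB2GRAY)
for u in (250,278,300): print(g[100:240,u].tolist())
E
```

```text
time: 18.3
tool_pos: [0.5766, -0.0584, 0.2634]
tool_rot: [0.001, 0.771, 0.636, 0.0]
contact_force: [0.8, 0.1, -2.6]
width: 0.0472
grip_force: 42.9
time: 18.88
tool_pos: [0.597, 0.0683, 0.2626]
tool_rot: [0.0, 0.771, 0.636, -0.0]
contact_force: [0.6, -0.0, -3.2]
width: 0.0473
grip_force: 42.8
t 18.8833 tcp [0.597  0.0683 0.2626] axes x [ 0.19   0.982 -0.001] y [ 0.982 -0.19   0.   ] w 0.04728604630453396 F [ 0.6 -0.  -3.2] g 42.82422602176666
[  2.3  45.7 172.6]
[ 214  307  132   83 8598] [279.78750872 350.14468481]
cap far edge [  2.7  66.9 225.1] centre [  2.7  50.4 225.1]
[156, 155, 154, 155, 155, 157, 155, 157, 156, 138, 107, 116, 119, 118, 77, 59, 60, 105, 117, 118, 117, 100, 71, 63, 77, 112, 119, 119, 119, 81, 68, 67, 107, 121, 123, 116, 84, 72, 71, 86, 112, 116, 119, 91, 72, 71, 77, 118, 124, 125, 91, 69, 71, 71, 121, 141, 142, 104, 88, 88, 80, 77, 74, 75, 84, 138, 154, 154, 156, 157, 157, 97, 133, 152, 152, 153, 153, 153, 155, 154, 153, 154, 155, 154, 154, 153, 154, 155, 155, 154, 156, 155, 155, 155, 154, 155, 155, 156, 156, 156, 156, 156, 156, 157, 158, 157, 157, 157, 157, 15
[... 761 characters left out ...]
, 65, 63, 64, 64, 64, 64, 64, 64, 65, 64]
[156, 156, 156, 156, 158, 158, 159, 159, 160, 142, 117, 145, 150, 150, 90, 54, 52, 131, 149, 148, 149, 132, 72, 51, 74, 137, 147, 147, 146, 92, 57, 52, 114, 140, 144, 144, 112, 63, 52, 78, 132, 141, 141, 135, 72, 51, 57, 123, 139, 138, 138, 77, 54, 53, 110, 134, 137, 136, 137, 136, 99, 67, 60, 62, 73, 133, 151, 153, 156, 159, 159, 92, 128, 154, 157, 158, 158, 158, 158, 157, 157, 158, 158, 158, 158, 158, 157, 158, 160, 159, 160, 158, 158, 161, 160, 160, 158, 159, 160, 160, 159, 160, 160, 159, 160, 160, 160, 161, 160, 161, 161, 160, 158, 160, 159, 160, 160, 159, 159, 160, 160, 111, 85, 83, 82, 81, 82, 78, 68, 64, 64, 63, 62, 64, 62, 63, 63, 64, 63, 63]
```

```bash
python3 - <<'E'
from h import *
c=optics.camera_params("wrist")
print(cl(unp(278,213,.215,c)),cl(unp(278,171,.134,c)),cl(unp(278,172,.09,c)))
E
python3 -m handwheel '[[0,0,30,0,0.2],[0,0,60,0,0.2],[0,0,75,0,0.2],[0,0,80,0,0.2],[0,0,80,0,0.2]]'
```

```text
[  2.   65.3 125. ] [ 1.9 75.4 44. ] [ 1.8 66.   0. ]
time: 19.35
tool_pos: [0.5961, 0.0678, 0.181]
tool_rot: [-0.001, 0.772, 0.636, -0.001]
contact_force: [-0.4, 0.4, -2.6]
width: 0.047
grip_force: 42.9
```

```bash
python3 -m handwheel '[[2,0,0,0,0.2],[2,0,10,0,0.2],[2,0,20,0,0.2],[2,0,20,0,0.2]]';python3 -m handwheel '[[0,0,10,0,0.2],[0,0,18,0,0.2],[0,0,22,0,0.2],[0,0,22,0,0.2]]'
```

```text
time: 19.68
tool_pos: [0.5966, 0.0712, 0.1608]
tool_rot: [-0.001, 0.771, 0.636, -0.001]
contact_force: [-1.3, -0.2, -2.4]
width: 0.0468
grip_force: 42.9
time: 20.02
tool_pos: [0.5969, 0.0715, 0.1399]
tool_rot: [-0.001, 0.771, 0.637, -0.001]
contact_force: [0.3, 0.1, -2.4]
width: 0.0469
grip_force: 41.3
```

```bash
python3 -m handwheel '[[0,0,1,0,0.2],[0,0,2.5,0,0.2],[0,0,3,0,0.2],[0,0,3,0,0.2]]'; python3 -m handwheel '[[0,0,0.5,0,1],[0,0,0.5,0,1],[0,0,0.5,0,1],[0,0,0.5,0,1],[0,0,0.5,0,1],[0,0,0.5,0,1]]'
python3 -m handwheel '[[0,0,-30,0,1],[0,0,-70,0,1],[0,0,-110,0,1],[-30,0,-130,0,1],[-50,0,-130,0,1],[-50,0,-130,0,1],[-50,0,-130,0,1]]'
python3 - <<'E'
from h import *
p,M=st(); print(cl(p)); im=optics.camera("wrist"); cv2.imwrite("pics/w10.png",im[:,:,::-1])
r=loc("wrist",["white_bottle_center","blue_jar_center","amber_jar_center","knob_center","lever_pivot","clamp_plate"]); print([(k,cl(v)) for k,v in r.items()])
optics.camera("scene"); r=loc("scene",["white_bottle_center","blue_jar_center","amber_jar_center","knob_center","lever_pivot"]); print([(k,cl(v)) for k,v in r.items()])
E
```

```text
time: 20.35
tool_pos: [0.5973, 0.0715, 0.1395]
tool_rot: [0.0, 0.771, 0.637, 0.0]
contact_force: [-7.7, 0.4, 17.4]
width: 0.0469
grip_force: 42.8
time: 20.85
tool_pos: [0.5975, 0.0712, 0.1366]
tool_rot: [-0.0, 0.771, 0.636, -0.0]
contact_force: [0.3, 1.0, 0.0]
width: 0.0853
grip_force: 0.0
time: 21.43
tool_pos: [0.5879, 0.0215, 0.267]
tool_rot: [0.0, 0.772, 0.636, 0.0]
contact_force: [-0.1, 0.1, -1.2]
width: 0.0854
grip_force: 0.0
t 21.4333 tcp [0.5879 0.0215 0.267 ] axes x [0.192 0.981 0.   ] y [ 0.981 -0.192  0.   ] w 0.08539119452272743 F [-0.1  0.1 -1.2] g 0.0
[  2.2  -1.9 177. ]
wrist blue_jar_center 0.91 [0.588  0.0224 0.1317]
wrist amber_jar_center 0.68 [ 0.5749 -0.0277  0.1333]
wrist clamp_plate 0.73 [0.6    0.0977 0.0882]
[('blue_jar_center', array([ 2.1, -1.1, 41.7])), ('amber_jar_center', array([ -1.3, -52.7,  43.3])), ('clamp_plate', array([-0.2, 75.2, -1.8]))]
scene white_bottle_center 0.83 [0.593  0.0673 0.1416]
scene blue_jar_center 0.82 [0.5872 0.0199 0.1292]
scene amber_jar_center 0.84 [ 0.5799 -0.0279  0.1361]
scene knob_center 0.67 [0.5185 0.1965 0.1621]
scene lever_pivot 0.62 [0.6193 0.1769 0.1593]
[('white_bottle_center', array([-1.4, 44. , 51.6])), ('blue_jar_center', array([ 1.9, -3.6, 39.2])), ('amber_jar_center', array([  3.6, -52. ,  46.1])), ('knob_center', array([-99. , 156.9,  72.1])), ('lever_pivot', array([  3.8, 156.6,  69.3]))]
```

```bash
python3 -m handwheel '[[35,-21,0,0,1],[70,-43,0,0,1],[105,-65,0,0,1],[140,-86,0,0,1],[160,-98,10,0,1],[163,-100,10,0,1],[163,-100,10,0,1],[163,-100,10,0,1]]'
python3 - <<'E'
from h import *
p,M=st(); print(cl(p)); im=optics.camera("wrist"); cv2.imwrite("pics/w11.png",im[:,:,::-1])
c=optics.camera_params("wrist")
r=loc("wrist",["knob_center","lever_pivot","white_bottle_center"]); print([(k,cl(v)) for k,v in r.items()])
r=loc("wrist",["lever_knob","cam_lever","white_bottle_center"],boxes_of); print([(k,cl(v)) for k,v in r.items()])
g=cv2.cvtColor(im,cv2.COLOR_RGB2GRAY); m=(g[120:300,200:360]<45).astype('u1'); n,l,s,ce=cv2.connectedComponentsWithStats(m)
for i in 1+np.argsort(-s[1:,4])[:3]: print(s[i]+[200,120,0,0,0],ce[i]+[200,120])
E
```

```text
time: 22.75
tool_pos: [0.5211, 0.2008, 0.257]
tool_rot: [0.0, 0.771, 0.637, -0.0]
contact_force: [0.4, 0.1, 0.5]
width: 0.0854
grip_force: 0.0
t 22.75 tcp [0.5211 0.2008 0.257 ] axes x [ 0.189  0.982 -0.001] y [ 0.982 -0.189  0.001] w 0.08541103921188205 F [0.4 0.1 0.5] g 0.0
[-97.2 161.6 167. ]
wrist knob_center 0.79 [0.5182 0.2017 0.1598]
wrist lever_pivot 0.78 [0.616  0.1814 0.1619]
wrist white_bottle_center 0.72 [0.5936 0.0675 0.1384]
[('knob_center', array([-100.2,  161.9,   69.8])), ('lever_pivot', array([ -0.3, 160.4,  71.9])), ('white_bottle_center', array([-0.9, 44.4, 48.4]))]
wrist lever_knob 0.66 [0.5208 0.2007 0.1823]
wrist cam_lever 0.18 [0.5803 0.1499 0.0927]
wrist white_bottle_center 0.62 [0.5777 0.0797 0.1603]
[('lever_knob', array([-97.4, 161.5,  92.3])), ('cam_lever', array([-29.5, 122.8,   2.7])), ('white_bottle_center', array([-18.8,  53.3,  70.3]))]
[ 259  193  101   51 1327] [280.29314243 215.54559156]
[352 244   8  31 115] [355.51304348 260.30434783]
[244 291  10   9  87] [248.65517241 295.10344828]
```

```bash
python3 -m handwheel '[[0,-1,0,0,0.6],[0,-1,30,0,0.6],[0,-1,60,0,0.6],[0,-1,90,0,0.6],[0,-1,108,0,0.6],[0,-1,115,0,0.6],[0,-1,115,0,0],[0,-1,115,0,0],[0,-1,115,0,0],[0,-1,115,0,0],[0,-1,115,0,0],[0,-1,115,0,0]]' 60
python3 - <<'E'
from h import *
p,M=st(); print(cl(p))
E
```

```text
time: 24.1
tool_pos: [0.5193, 0.2017, 0.1428]
tool_rot: [-0.0, 0.771, 0.636, 0.0]
contact_force: [-4.9, 1.2, 3.6]
width: 0.0235
grip_force: 59.3
t 24.1 tcp [0.5193 0.2017 0.1428] axes x [0.19  0.982 0.   ] y [ 0.982 -0.19  -0.   ] w 0.02351020867769442 F [-4.9  1.2  3.6] g 59.307754039764404
[-99.1 162.1  52.8]
```

```bash
python3 -m handwheel '[[10,0.5,0,0,0],[19.9,2,0,0,0],[29.6,4.5,0,0,0],[38.9,7.9,0,0,0],[47.9,12.2,0,0,0],[56.5,17.5,0,0,0],[64.4,23.5,0,0,0],[71.7,30.3,0,0,0],[71.7,30.3,0,0,0]]'
python3 - <<'E'
from h import *
p,M=st(); print(cl(p))
E
```

```text
time: 24.85
tool_pos: [0.5639, 0.2672, 0.1427]
tool_rot: [-0.0, 0.771, 0.637, 0.001]
contact_force: [-4.9, 1.0, 5.3]
width: 0.0236
grip_force: 59.4
t 24.85 tcp [0.5639 0.2672 0.1427] axes x [0.189 0.982 0.001] y [ 0.982 -0.189  0.   ] w 0.023637257779589062 F [-4.9  1.   5.3] g 59.4013649225235
[-67.7 234.9  52.7]
```

```bash
python3 -m handwheel '[[6.6,7.5,0,0,0],[12.4,15.7,0,0,0],[17.4,24.3,0,0,0],[21.5,33.5,0,0,0],[24.7,43,0,0,0],[26.8,52.7,0,0,0],[28,62.6,0,0,0],[28.3,69.7,0,0,0],[28.3,69.7,0,0,0],[28.3,69.7,0,0,0]]'
python3 - <<'E'
from h import *
p,M=st(); print(cl(p))
for cam in ("scene","top","wrist"):
    im=optics.camera(cam); cv2.imwrite(f"pics/end_{cam}.png",im[:,:,::-1])
    r=loc(cam,["white_bottle_center","blue_jar_center","amber_jar_center","lever_pivot","knob_center","clamp_plate"]); print([(k,cl(v)) for k,v in r.items()])
    r=loc(cam,["lever_knob"],boxes_of); print([(k,cl(v)) for k,v in r.items()])
E
```

```text
time: 25.68
tool_pos: [0.6374, 0.2808, 0.1428]
tool_rot: [0.0, 0.771, 0.636, 0.001]
contact_force: [-4.0, 1.6, 4.8]
width: 0.0239
grip_force: 59.6
t 25.6833 tcp [0.6374 0.2808 0.1428] axes x [0.19  0.982 0.001] y [ 0.982 -0.19   0.001] w 0.023852490117044375 F [-4.   1.6  4.8] g 59.600032567977905
[  1.9 262.1  52.8]
scene white_bottle_center 0.8 [0.5932 0.0623 0.1437]
scene blue_jar_center 0.9 [0.5872 0.0163 0.1297]
scene amber_jar_center 0.62 [ 0.5844 -0.0287  0.1364]
scene lever_pivot 0.94 [0.6192 0.1785 0.158 ]
scene clamp_plate 0.52 [0.5991 0.0852 0.0885]
[('white_bottle_center', array([-0.2, 39.2, 53.7])), ('blue_jar_center', array([ 2.5, -7.2, 39.7])), ('amber_jar_center', array([  8.2, -51.9,  46.4])), ('lever_pivot', array([  3.3, 158.2,  68. ])), ('clamp_plate', array([ 1.2, 62.7, -1.5]))]
scene lever_knob 0.48 [ 0.5964 -0.0232  0.1824]
[('lever_knob', array([ 19. , -44.2,  92.4]))]
top white_bottle_center 0.56 [0.5941 0.06   0.1387]
top blue_jar_center 0.8 [0.5856 0.0147 0.133 ]
top amber_jar_center 0.75 [ 0.5786 -0.0244  0.1344]
top lever_pivot 0.66 [0.617  0.1823 0.163 ]
top knob_center 0.45 [0.6333 0.2808 0.1606]
top clamp_plate 0.47 [0.597  0.0844 0.0905]
[('white_bottle_center', array([ 1. , 37. , 48.7])), ('blue_jar_center', array([ 1.2, -9. , 43. ])), ('amber_jar_center', array([  1.7, -48.7,  44.4])), ('lever_pivot', array([  0.4, 161.5,  73. ])), ('knob_center', array([ -2.1, 261.3,  70.6])), ('clamp_plate', array([-0.7, 61.6,  0.5]))]
[]
wrist knob_center 0.89 [0.637  0.2818 0.1596]
[('knob_center', array([  1.3, 263. ,  69.6]))]
wrist lever_knob 0.94 [0.6355 0.2889 0.1837]
[('lever_knob', array([ -1.5, 269.7,  93.7]))]
```

```bash
python3 -c "
from cell import env
print(env.finish_job())"
```

```text
the job is handed in; nothing more can be done
None
```

The job is handed in: by the last camera estimates, the amber jar, blue jar and white bottle stand in the carrier pressed by the clamping plate, and the gripper holds the knob (about 60 N grip) with the red arm at about 1.57 rad, though I don't have the judge's verdict.

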